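# Pack out a heat sink in a drilling jig with the spacer that fits

## Robot

A 6-joint arm with a two-finger parallel gripper is mounted at the origin on a cart in front of the work surface, level with it; the furniture and walls round the work are solid. World frame = base frame: x ahead of the robot, y to its left, z up, the work surface at z = 0. Lengths are in m, angles in rad, forces in N, time in s.
With the tool pointing down it reaches from about 0.25 to 0.725 m from the base axis. Payload 4 kg.
Tool frame: the origin (TCP) lies midway between the tips of the shut fingers; the grasp point (between the pads) lies 19 mm behind it; z points along the fingers, y is the line along which they close (so a half turn about z gives the same grasp; the last joint's range is limited). The gripper opens to 85 mm and grips with 20 to 120 N. Pads are 22 mm wide; open, the fingers measure 114 mm over their backs; the gripper's body (76 mm by 85 mm) begins 54 mm behind the grasp point. The pads swing forward as they close: fully open they stand 13 mm farther back than shut.
Start: joints at [-1.145, 0.241, 0.005, 1.335, 0, 1.571], TCP at [0.207, -0.455, 0.231] pointing down, gripper open.
Joint ranges: [-2.72, 2.72], [-1.05, 1.87], [-1.09, 1.28], [-1.99, 2.15], [-1.42, 1.44], [-3.14, 3.14]. Speed limits (rad/s): [2.79, 2.79, 3.14, 3.14, 3.14, 3.14].

## Interface

Orientations are given as a unit quaternion [x, y, z, w].
In Python, from workcell import monitor, vision, job gives the robot as it stands.
- The arm moves only by the tool move_arm, never from a script. Its argument "moves" is a list that holds one entry, the list of rows, each a list of 5 numbers: the shift along the world's x, y, z in m, then the turn about the world's z in degrees, then the opening in per cent of the stroke, from 0 (shut) to 100 (fully open). In form: [[[x, y, z, turn, gripper], ...]]. A call has 1 to 5 rows; each row is the pose to reach, as a shift and turn from the pose commanded when the call began; what a row does not reach only later rows make up. A row lasts 1/8 s, in which the tool goes at most 62.5 mm and 10.7 degrees, less where a joint would pass 70% of its speed; a pose out of reach is approached as far as the arm can. A call with a gripper value outside its range is refused whole. The fingers move at their own pace and stop on an object; the grip force is fixed at half the most. Time passes only in rows, so rows that repeat a pose let the fingers close. It gives the time, the measured TCP pose, the force, the opening and the grip force at its end, in the units of the state.
- monitor.get_obs(): the state, without advancing time (a new reading comes with each control period).
- vision.camera(name): name is "scene" or "top"; returns a dict with "color" (400x640x3 uint8, red, green, blue), "camera_matrix" (3x3 intrinsics, pixels), "eye" and "attitude" of the camera in the world. Camera axes: x right, y up, looking along -z (the intrinsics and any distortion apply to the point x, -y, -z); pixel columns grow to the right and rows downward; lengths in m; the calibration is good to about 2 mm. A picture is of the moment at which its call begins. There is no depth.
- job.job_done(): hands the job in; it is judged then, once.
The state is a dict: "clock": time; "joint_pos": joint angles; "joint_vel": joint speeds; "tau": joint torques, N m; "eef_pos": TCP position; "tool_rot": TCP orientation; "ft_force": force on the tool from outside, world axes, zero at the start; "ft_torque": the same for the moment, N m; "grip_width": finger opening in m; "grasp_force": force on a finger pad.
Only numpy, scipy, OpenCV 4.12 (cv2) and the standard library are available. Lean on these libraries where they do the work, as an engineer would, in place of code of your own. Each camera call takes 0.05 s, during which the arm holds its last target. There are 200 camera calls.

## Task

The black heat sink in the drilling jig must be packed out: find, by trying them, the aluminium spacer that fits snugly between the heat sink and the sprung jaw of the jig's stop (it just presses the jaw back), and leave that one standing upright in the gap, fully down on the jig's plate and centred along the heat sink. Go gently, without forcing anything or knocking the things lying around, and leave the other two spacers on the table clear of the jig.

Things in the scene. Friction and masses are not known exactly. Their poses are not given: they have to be found in the camera images.
- jig: Steel jig, fixed to the table: base plate 80 (x) x 140 (y) x 10 mm, origin at the centre of its underside. On it, fixed: a black finned heat sink 30 (x) x 42 (y) mm centred at x 0, y +30 mm, top 33 mm over the table, and behind it (+y) an aluminium back block, top 37 mm over the table.
- gap_wall (a point): Middle of the heat sink's flat outer fin where it meets the plate (jig x 0, y +9 mm, z 10 mm), axes as the jig's. The fin is one wall of the gap, 30 mm long, 23 mm high; it and the stop bear 60 N at most. The gap runs from it towards -y to the sprung jaw of the stop, open above and at both x ends. Unspread it is 10, 13 or 16 mm wide, differing from run to run.
- jaw (a joint): Sprung steel jaw, the other wall of the gap, on an aluminium stop bolted to the plate (top 38 mm over the table). m pressed back towards -y: 0 at rest, 0.0028 hard end; about 3 N, rising 0.5 N/mm. Face 40 mm long, upright to 14 mm over the plate, then leaning back 4 mm up to 24 mm, as a lead-in. The right spacer, 1 mm over the gap, presses it back 1 mm; the next thinner has 2 mm play; the next thicker cannot enter.
- spacer_thin: The thinnest of three loose aluminium spacer blocks alike but for thickness: 11 mm thick (its y axis), 40 mm long (x), 65 mm tall (z), about 90 g, square edges. Origin at the centre of its underside. Starts standing upright on the table. Small dark hole near one top corner.
- spacer_mid: The middle of three loose aluminium spacer blocks alike but for thickness: 14 mm thick (its y axis), 40 mm long (x), 65 mm tall (z), about 90 g, square edges. Origin at the centre of its underside. Starts standing upright on the table. Small dark hole near one top corner.
- spacer_thick: The thickest of three loose aluminium spacer blocks alike but for thickness: 17 mm thick (its y axis), 40 mm long (x), 65 mm tall (z), about 90 g, square edges. Origin at the centre of its underside. Starts standing upright on the table. Small dark hole near one top corner.
- capacitor: Bystander: blue upright capacitor, 32 mm across, 45 mm high, loose; origin at the centre of its underside. Not to be moved.
- tip_tin: Bystander: round pale open tin, 50 mm across, 30 mm high, loose; origin at the centre of its underside. Not to be moved.
- flux_pot: Bystander: round white pot with black lid, 42 mm across, 25 mm high, loose; origin at the centre of its underside. Not to be moved.
Mind the look-alikes: they are no part of the job. Leave any blue or red look-alike of the spacer_thick alone.

How it is judged:
At the end, for the whole second after the job is handed in: One spacer in the gap, at rest, with the jaw pressed back 0.4 to 2 mm: underside within 2.5 mm of the plate, within 12 mm of the fin middle along x, 2 mm from lying on the fin, tilt under 0.06, yaw within 0.05 rad. The other two on the table, over 60 mm from the jig origin in plan (((z of spacer_thin in the frame of jig between 0.0075 and 0.0125 m and x of spacer_thin in the frame of jig between -0.012 and 0.012 m and y of spacer_thin in the frame of jig between 0.0015 and 0.0055 m and angle between spacer_thin's own z axis and vertical below 0.06 rad and angle between the x axis of spacer_thin and the x axis of jig, either way round below 0.05 rad and height (world z) of spacer_mid between -0.01 and 0.035 m and horizontal distance between each of spacer_mid, spacer_thick and jig above 0.06 m and height (world z) of spacer_thick between -0.01 and 0.035 m) or (z of spacer_mid in the frame of jig between 0.0075 and 0.0125 m and x of spacer_mid in the frame of jig between -0.012 and 0.012 m and y of spacer_mid in the frame of jig between -8.67362e-19 and 0.004 m and angle between spacer_mid's own z axis and vertical below 0.06 rad and angle between the x axis of spacer_mid and the x axis of jig, either way round below 0.05 rad and height (world z) of spacer_thin between -0.01 and 0.035 m and horizontal distance between each of spacer_thin, spacer_thick and jig above 0.06 m and height (world z) of spacer_thick between -0.01 and 0.035 m) or (z of spacer_thick in the frame of jig between 0.0075 and 0.0125 m and x of spacer_thick in the frame of jig between -0.012 and 0.012 m and y of spacer_thick in the frame of jig between -0.0015 and 0.0025 m and angle between spacer_thick's own z axis and vertical below 0.06 rad and angle between the x axis of spacer_thick and the x axis of jig, either way round below 0.05 rad and height (world z) of spacer_thin between -0.01 and 0.035 m and horizontal distance between each of spacer_thin, spacer_mid and jig above 0.06 m and height (world z) of spacer_mid between -0.01 and 0.035 m)) and value of joint jaw between 0.0004 and 0.002 m and linear speed of each of spacer_thin, spacer_mid, spacer_thick below 0.02 m/s); the robot touches nothing.
It fails at once if the jig or its heat sink is pressed with more than 60 N (contact force between jig and anything else above 60 N).
It fails at once if the stop is pressed with more than 60 N (contact force between stop and anything else above 60 N).
It fails at once if the capacitor is moved by more than 20 mm (distance of capacitor from where it was at the start of the episode above 0.02 m).
It fails at once if the tin is moved by more than 20 mm (distance of tip_tin from where it was at the start of the episode above 0.02 m).
It fails at once if the flux pot is moved by more than 20 mm (distance of flux_pot from where it was at the start of the episode above 0.02 m).
It also fails if it takes over 67 s, if anything falls off the work surface, if the arm or the gripper's body presses on something with over 40 N, if the wrist force passes 120 N, or if a joint passes its speed limit or range.

## Working session

There is one attempt and no reset: what is moved stays moved. The work goes in short steps, Python scripts to look and compute and a tool call to move; the robot and the scene stay as the last step left them, time stands still between calls to the robot, and variables do not carry over. Pictures are saved under pics/ and viewed, at most 10 in all, crops included, and the job is handed in when it is done.

Besides the shell and the picture viewer there is one more tool, called after ">>>" as name(argument=value, ...), one argument or row to a line, values as JSON. move_arm: Moves the arm, as the interface text tells. Its arguments: {"type":"object","properties":{"moves":{"type":"array","items":{"type":"array","items":{"type":"array","items":{"type":"number"}}}}},"required":["moves"]}

```bash
ls; mkdir -p pics; cat > h.py <<'E'
import numpy as np, cv2
from scipy.spatial.transform import Rotation as R
from workcell import monitor, vision, job
def cam(n):
    return vision.camera(n)
def rot(c):
    a=np.array(c["attitude"],float)
    return a if a.shape==(3,3) else R.from_quat(a).as_matrix()
def ray(c,u,v):
    K=np.array(c["camera_matrix"]); d=np.array([(u-K[0,2])/K[0,0],-(v-K[1,2])/K[1,1],-1.])
    return np.array(c["eye"],float),rot(c)@d
def onz(c,u,v,z):
    e,d=ray(c,u,v); return e+d*(z-e[2])/d[2]
def proj(c,p):
    q=rot(c).T@(np.array(p,float)-np.array(c["eye"])); K=np.array(c["camera_matrix"])
    return np.array([K[0,0]*q[0]/-q[2]+K[0,2],K[1,1]*-q[1]/-q[2]+K[1,2]])
def tri(c1,p1,c2,p2):
    (a,d),(b,e)=ray(c1,*p1),ray(c2,*p2); d/=np.linalg.norm(d); e/=np.linalg.norm(e)
    s=np.linalg.lstsq(np.c_[d,-e],b-a,rcond=None)[0]; x,y=a+d*s[0],b+e*s[1]
    return (x+y)/2,np.linalg.norm(x-y)
E
python3 - <<'E'
from h import *
for n in("scene","top"):
    c=cam(n); cv2.imwrite(f"pics/{n}0.png",c["color"][:,:,::-1]); print(n,{k:np.round(v,4).tolist() for k,v in c.items() if k!="color"})
    np.save(n+"0.npy",c,allow_pickle=True)
o=monitor.get_obs();print(o)
E
```

```text
pics
scene {'camera_matrix': [[496.5862, 0.0, 325.501], [0.0, 496.5862, 202.4767], [0.0, 0.0, 1.0]], 'eye': [0.0913, 0.8377, 0.7069], 'attitude': [-0.0974, 0.4565, 0.8607, -0.2033]}
top {'camera_matrix': [[455.6955, 0.0, 319.1844], [0.0, 455.6955, 199.866], [0.0, 0.0, 1.0]], 'eye': [0.3492, -0.0718, 1.2731], 'attitude': [-0.0449, 0.0518, 0.7136, -0.6972]}
{'clock': 0.1, 'joint_pos': array([-1.14497449e+00,  2.41338899e-01,  3.90786749e-03,  1.33521604e+00,
       -2.26080215e-05,  1.57079450e+00]), 'joint_vel': array([ 0.00085351, -0.0008418 ,  0.00429467,  0.00144312, -0.0004922 ,
        0.00199107]), 'tau': array([ 2.10742355e-04, -3.73137903e+01,  2.53009933e+01,  1.08523355e-02,
        2.51683338e-05, -1.83642737e-05]), 'eef_pos': array([ 0.20630194, -0.45485327,  0.23052003]), 'tool_rot': array([ 9.77419348e-01,  2.11306794e-01, -2.06584874e-04, -9.02090032e-04]), 'ft_force': array([-0.66227201,  0.60962748, -0.69505238]), 'ft_torque': array([-0.02021831,  0.01776459,  0.02420736]), 'grasp_force': 0.0, 'grip_width': 0.08530558431361786}
```

View pics/scene0.png

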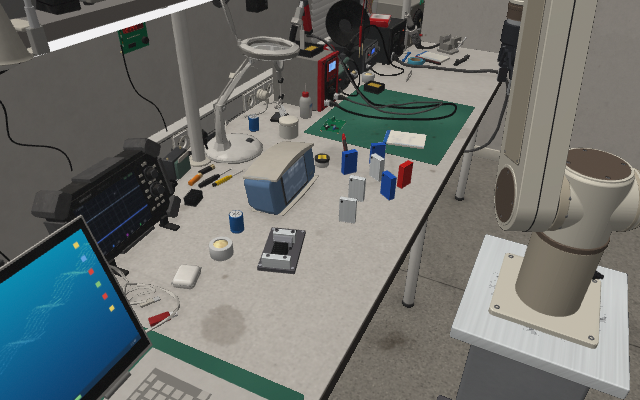

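View pics/top0.png

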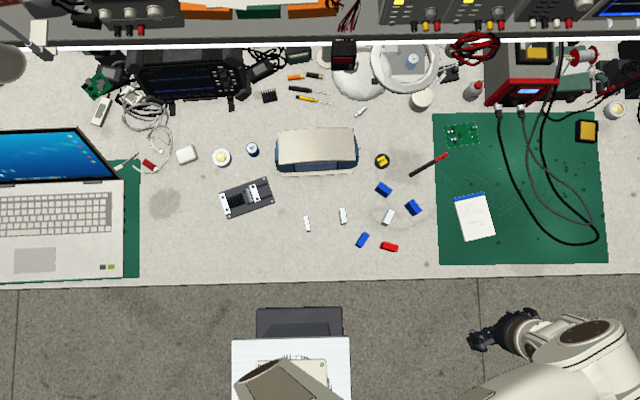

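Top view: the silver spacers are at about (307,224), (343,216) and (388,217). The look-alikes are blue at (384,188), (413,207) and (362,240), and red at (389,247). The jig is at (247,197), the tin at (221,157), the capacitor at (252,149) and the flux pot at (382,160). The aluminium-coloured blocks are the ones I want, so I'll check them in one close crop.

```bash
python3 - <<'E'
from h import *
t=cv2.imread("pics/top0.png")[165:255,200:430]; s=cv2.imread("pics/scene0.png")[135:280,245:425]
t=cv2.resize(t,None,fx=3.4,fy=3.4,interpolation=cv2.INTER_CUBIC)
s=cv2.resize(s,None,fx=2,fy=2,interpolation=cv2.INTER_CUBIC)
o=np.zeros((t.shape[0]+s.shape[0],800,3),np.uint8);o[:t.shape[0],:t.shape[1]]=t;o[t.shape[0]:,:s.shape[1]]=s
print(t.shape,s.shape);cv2.imwrite("pics/crop1.png",o[:600])
# masks
for n in("top","scene"):
    c=np.load(n+"0.npy",allow_pickle=True).item();hsv=cv2.cvtColor(c["color"],cv2.COLOR_RGB2HSV);
    g=c["color"].astype(int)
    x0,x1,y0,y1=(200,440,165,260) if n=="top" else (250,430,135,280)
    m=((hsv[...,1]<30)&(hsv[...,2]>(215 if n=="top" else 165))).astype(np.uint8)
    k=np.zeros_like(m);k[y0:y1,x0:x1]=m[y0:y1,x0:x1]
    N,l,st,ce=cv2.connectedComponentsWithStats(k)
    for i in range(1,N):
        if st[i,4]>15: 
            r=cv2.minAreaRect(np.argwhere(l==i)[:,::-1].astype(np.float32)); print(n,st[i],ce[i].round(1),np.round(r[1],1),round(r[2],1))
E
```

```text
(306, 782, 3) (290, 360, 3)
top [337 170  15   3  29] [344.6 171.1] [ 2. 14.] 90.0
top [308 172  12   3  21] [313.9 173.3] [11.  2.] -0.0
top [249 184  12  18  88] [254.4 192.5] [16.8  6.6] 70.3
top [219 193  12  21 114] [223.9 203. ] [20.9  6. ] 71.6
top [339 208   8  15  75] [342.9 214.6] [14.5  5.3] 78.7
top [384 209  11  15  87] [389.  216.3] [ 5.8 13.9] 26.6
top [303 215   7  15  66] [306.2 222.1] [14.3  4.6] 76.0
scene [250 135  93  32 759] [297.7 142.4] [31. 92.] 90.0
scene [387 135  39  12 379] [407.4 139.6] [11. 38.] 90.0
scene [250 141   7   9  46] [252.6 145.8] [8. 6.] 90.0
scene [  250   144   180   136 12603] [348.2 225.7] [135. 179.] 90.0
scene [371 153  13   8  45] [377.3 156.6] [12.3  3.9] 32.0
scene [384 156   8  16  73] [387.1 164.3] [ 7.  14.6] 4.8
scene [262 173   8   6  17] [266.  176.3] [4.2 7.8] 45.0
scene [250 175  11   3  16] [254.5 176.2] [10.  2.] 6.3
scene [294 190  12  11  34] [299.6 194.6] [ 2.8 14.8] 45.0
scene [273 229  23   6  79] [284.  231.8] [22.   4.7] 5.2
scene [262 253  29   8 111] [275.6 256.6] [27.9  4.8] 6.7
```

View pics/crop1.png

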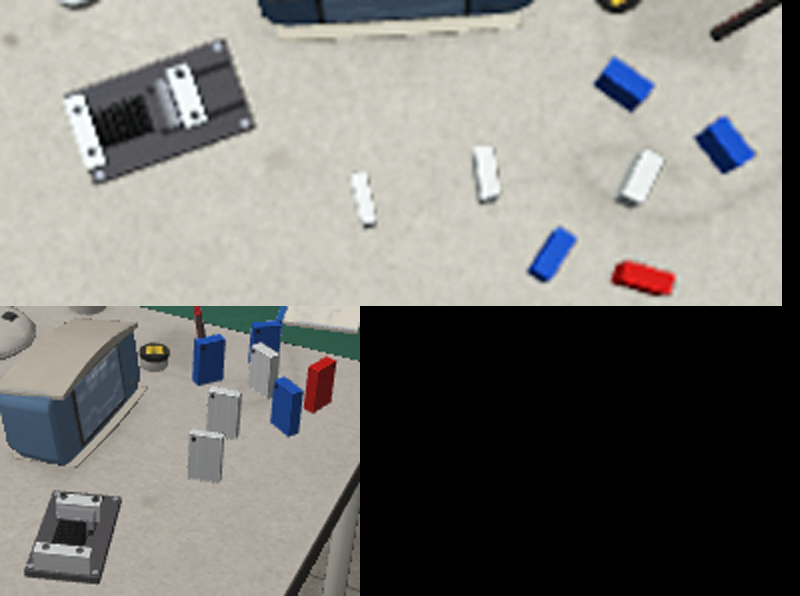

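The crop shows three silver blocks with a dark corner hole at top-view (306,222), (343,215) and (389,216). By top-face area they are thin, mid and thick in that order. The jig's back block is at (224,203) and the stop at (254,192), with the gap on the stop side of the fins. Next I'll measure metric poses from both views.

```bash
cat > meas.py <<'E'
from h import *
def blob(c,m,box,amin=40):
    x0,x1,y0,y1=box; k=np.zeros(m.shape,np.uint8);k[y0:y1,x0:x1]=m[y0:y1,x0:x1]
    return k
def jig(c,box,thr):
    v=cv2.cvtColor(c["color"],cv2.COLOR_RGB2GRAY); x0,x1,y0,y1=box
    U=8; z=cv2.resize(v[y0:y1,x0:x1],None,fx=U,fy=U,interpolation=cv2.INTER_CUBIC)
    cs,_=cv2.findContours((z<thr).astype(np.uint8),cv2.RETR_EXTERNAL,cv2.CHAIN_APPROX_NONE)
    k=max(cs,key=cv2.contourArea)[:,0].astype(float); k=(k+.5)/U-.5+[x0,y0]
    return np.array([onz(c,*p,0.01)[:2] for p in k])
E
python3 - <<'E'
from meas import *
T=np.load("top0.npy",allow_pickle=True).item();S=np.load("scene0.npy",allow_pickle=True).item()
for c,b,th in((T,(212,285,170,225),120),(S,(250,312,222,278),100)):
    P=jig(c,b,th); r=cv2.minAreaRect((P*1000).astype(np.float32)); print("jig",np.round(r[0],1),np.round(r[1],1),round(r[2],2)); print(np.round(cv2.boxPoints(r)).tolist())
# spacers: top face in top view; hsv subpixel
def tops(c,ctr,z,thr,h):
    u,v=ctr;u=int(u);v=int(v);x0,y0=u-h,v-h
    g=cv2.resize(c["color"][y0:v+h,x0:u+h].min(2),None,fx=8,fy=8,interpolation=cv2.INTER_CUBIC)
    N,l,st,ce=cv2.connectedComponentsWithStats((g>thr).astype(np.uint8)); i=l[g.shape[0]//2,g.shape[1]//2]
    pts=np.argwhere(l==i)[:,::-1]; pts=(pts+.5)/8-.5+[x0,y0]
    W=np.array([onz(c,*p,z)[:2] for p in pts])*1000; r=cv2.minAreaRect(W.astype(np.float32)); 
    return pts.mean(0),W.mean(0),r
for n,p in(("thin",(306,222)),("mid",(343,215)),("thick",(389,216))):
    for thr in (215,225):
        q,w,r=tops(T,p,.065,thr,14); print(n,q.round(1),w.round(1),np.round(r[1],1),round(r[2],1),"scene px of base",proj(S,[w[0]/1e3,w[1]/1e3,0]).round(1),"top",proj(S,[w[0]/1e3,w[1]/1e3,.065]).round(1))
s=S["color"][150:262,310:420][:, :, ::-1]
cv2.imwrite("pics/s1.png",cv2.resize(s,None,fx=5.3,fy=5.3,interpolation=cv2.INTER_CUBIC))
E
```

```text
jig [534.5 117.1] [ 80.7 140.6] 18.65
[[474.0, 171.0], [519.0, 38.0], [595.0, 63.0], [550.0, 197.0]]
jig [532.5 121.7] [ 81.6 148.4] 18.65
[[470.0, 179.0], [518.0, 38.0], [595.0, 64.0], [547.0, 205.0]]
thin [306.4 222.4] [455.9 -50. ] [39.2 13.5] 12.1 scene px of base [346.1 220.8] top [347.2 198.3]
thin [306.4 222.4] [455.9 -50.1] [38.3 12.3] 12.0 scene px of base [346.1 220.8] top [347.3 198.2]
mid [342.9 214.7] [ 474.1 -147.7] [40.6 15.4] 7.8 scene px of base [355.2 198.6] top [356.5 176.9]
mid [342.9 214.8] [ 474.  -147.7] [39.8 14.2] 7.3 scene px of base [355.2 198.6] top [356.6 176.9]
thick [388.9 216.3] [ 467.1 -270.3] [16.7 39. ] 61.7 scene px of base [375.2 177.1] top [377.  156.3]
thick [388.9 216.3] [ 467.  -270.2] [15.8 38.2] 61.6 scene px of base [375.2 177.1] top [377.  156.3]
```

View pics/s1.png

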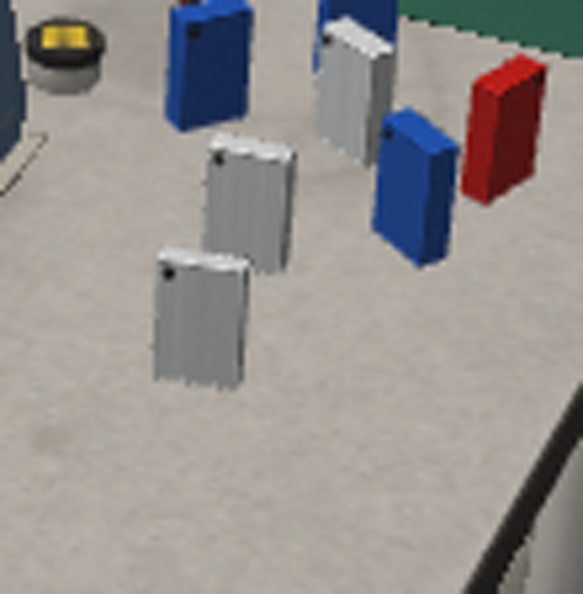

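The scene view puts the top centres at (348,199), (357.5,178) and (377.5,157). That is about 1 px from the rays of the z=65 mm tops, so heights and positions agree to about 2 mm. The jig's plate measures 80.7x140.6, also good. Next I'll take a profile across the gap to choose the first try, and triangulate the tops.

```bash
python3 - <<'E'
from h import *
T=np.load("top0.npy",allow_pickle=True).item();S=np.load("scene0.npy",allow_pickle=True).item()
for n,a,b in(("thin",(306.4,222.4),(348.3,198.7)),("mid",(342.9,214.7),(357.5,177.9)),("thick",(388.9,216.3),(377.5,157.2))):
    p,e=tri(T,a,S,b);print(n,(p*1e3).round(1),round(e*1e3,1))
a=np.radians(18.65);X=np.array([np.cos(a),np.sin(a)]);Y=np.array([-X[1],X[0]])
for n,c,k in(("top",T,.034),("scene",S,.034)):
    g=cv2.cvtColor(c["color"],cv2.COLOR_RGB2GRAY).astype(np.float32);o=[]
    ys=np.arange(-50,75,2.)
    for y in ys:
        w=[]
        for x in np.arange(-8,9,2.):
            p=proj(c,[*(np.array([.5343,.1175])+X*x/1e3+Y*y/1e3),k]);w.append(cv2.getRectSubPix(g,(1,1),tuple(map(float,p)))[0,0])
        o.append(np.mean(w))
    print(n,[(int(y),int(v)) for y,v in zip(ys,o)])
E
```

```text
thin [454.7 -50.5  64.1] 2.5
mid [ 473.1 -148.4   62.3] 2.8
thick [ 466.6 -271.    62.1] 1.5
top [(-50, 85), (-48, 85), (-46, 86), (-44, 85), (-42, 84), (-40, 77), (-38, 96), (-36, 199), (-34, 244), (-32, 247), (-30, 246), (-28, 246), (-26, 246), (-24, 247), (-22, 248), (-20, 219), (-18, 149), (-16, 115), (-14, 152), (-12, 167), (-10, 157), (-8, 136), (-6, 112), (-4, 95), (-2, 87), (0, 87), (2, 90), (4, 82), (6, 56), (8, 35), (10, 25), (12, 20), (14, 18), (16, 27), (18, 26), (20, 18), (22, 20), (24, 25), (26, 21), (28, 25), (30, 28), (32, 23), (34, 20), (36, 31), (38, 29), (40, 19), (42, 24), (44, 31), (46, 22), (48, 19), (50, 77), (52, 208), (54, 249), (56, 249), (58, 246), (60, 246), (62, 247), (64, 247), (66, 235), (68, 216), (70, 201), (72, 199), (74, 198)]
scene [(-50, 169), (-48, 169), (-46, 169), (-44, 167), (-42, 154), (-40, 128), (-38, 116), (-36, 140), (-34, 179), (-32, 195), (-30, 196), (-28, 197), (-26, 198), (-24, 197), (-22, 195), (-20, 182), (-18, 150), (-16, 127), (-14, 126), (-12, 133), (-10, 131), (-8, 124), (-6, 121), (-4, 121), (-2, 122), (0, 122), (2, 121), (4, 122), (6, 123), (8, 95), (10, 59), (12, 36), (14, 26), (16, 27), (18, 29), (20, 26), (22, 27), (24, 28), (26, 27), (28, 25), (30, 27), (32, 26), (34, 25), (36, 28), (38, 28), (40, 26), (42, 27), (44, 30), (46, 31), (48, 52), (50, 117), (52, 181), (54, 196), (56, 195), (58, 196), (60, 198), (62, 200), (64, 194), (66, 157), (68, 125), (70, 120), (72, 120), (74, 120)]
```

>>> move_arm(
  moves=[
    [[0.06,0.06,-0.02,-5.6,70],[0.12,0.12,-0.04,-11.3,60],[0.18,0.18,-0.06,-16.9,55],[0.23,0.25,-0.08,-16.9,50],[0.267,0.307,-0.11,-16.9,50]],
  ],
)

```text
clock: 0.72
eef_pos: [0.4117, -0.2306, 0.1545]
tool_rot: [0.998, 0.065, 0.0, 0.0]
ft_force: [0.4, -0.1, 0.3]
grip_width: 0.0425
grasp_force: 0.0
```

The gap looks like 13 to 14 mm, so I'll try spacer_mid first.

>>> move_arm(
  moves=[
    [[0,0,0,0,50]],
  ],
)

```text
clock: 0.85
eef_pos: [0.4111, -0.2281, 0.153]
tool_rot: [0.998, 0.069, -0.002, -0.001]
ft_force: [-0.5, 0.3, -0.5]
grip_width: 0.0427
grasp_force: 0.0
```

>>> move_arm(
  moves=[
    [[0.02,0.027,0,0,50],[0.04,0.054,-0.015,0,50],[0.0625,0.08,-0.03,0,50],[0.0625,0.08,-0.05,0,50],[0.0625,0.08,-0.053,0,50]],
  ],
)

```text
clock: 1.48
eef_pos: [0.4714, -0.1524, 0.1006]
tool_rot: [0.998, 0.065, -0.002, -0.0]
ft_force: [-0.2, -0.2, -0.0]
grip_width: 0.0424
grasp_force: 0.0
```

```bash
python3 - <<'E'
from h import *
c=cam("scene");cv2.imwrite("pics/s2.png",cv2.resize(c["color"][90:260,270:470,::-1],None,fx=3.2,fy=3.2,interpolation=cv2.INTER_CUBIC))
o=monitor.get_obs();print(o["eef_pos"].round(4),R.from_quat(o["tool_rot"]).as_matrix()[:,1].round(3))
E
```

```text
[ 0.4717 -0.1527  0.1011] [ 0.129 -0.992 -0.001]
```

View pics/s2.png

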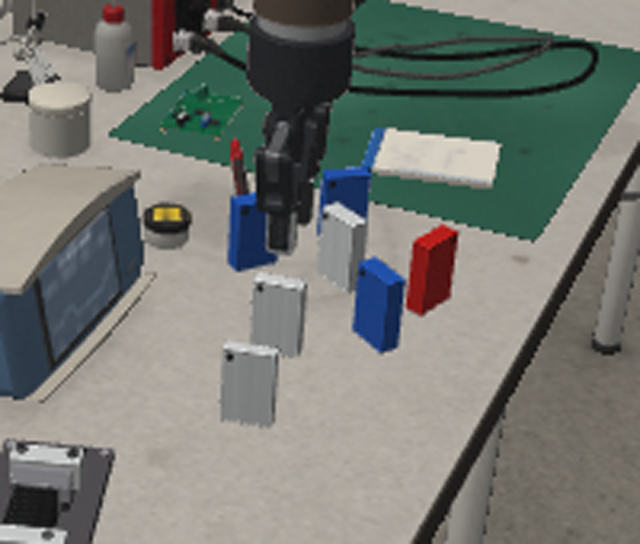

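The shot shows the open fingers straddling above the mid spacer, tip at about (283,250) in the crop and spacer top at (279,283). I'll descend and grip.

>>> move_arm(
  moves=[
    [[0.002,0.0045,-0.02,0,50],[0.002,0.0045,-0.045,0,50],[0.002,0.0045,-0.065,0,50],[0.002,0.0045,-0.065,0,50],[0.002,0.0045,-0.065,0,30]],
  ],
)

```text
clock: 2.15
eef_pos: [0.4756, -0.1484, 0.0381]
tool_rot: [0.998, 0.065, 0.001, 0.0]
ft_force: [0.4, -0.3, -0.3]
grip_width: 0.0266
grasp_force: 0.0
```

>>> move_arm(
  moves=[
    [[0,0,0,0,15],[0,0,0,0,5],[0,0,0,0,0],[0,0,0,0,0]],
  ],
)

```text
clock: 2.65
eef_pos: [0.476, -0.1482, 0.0384]
tool_rot: [0.998, 0.065, 0.001, 0.001]
ft_force: [-2.4, -0.1, 5.7]
grip_width: 0.0129
grasp_force: 59.0
```

>>> move_arm(
  moves=[
    [[0,0,0.03,0,0],[0,0.02,0.07,2,0],[0.0,0.06,0.11,5,0],[0.0,0.11,0.12,8,0],[0.0,0.16,0.12,11.2,0]],
  ],
)

```text
clock: 3.28
eef_pos: [0.4758, 0.0138, 0.1587]
tool_rot: [0.987, 0.163, 0.002, 0.0]
ft_force: [0.5, 0.0, -1.0]
grip_width: 0.0131
grasp_force: 58.6
```

>>> move_arm(
  moves=[
    [[0,0,0,0,0]],
  ],
)

```text
clock: 3.4
eef_pos: [0.4747, 0.0154, 0.1573]
tool_rot: [0.986, 0.165, 0.0, -0.0]
ft_force: [0.4, -1.7, -0.8]
grip_width: 0.0132
grasp_force: 58.8
```

>>> move_arm(
  moves=[
    [[0.02,0.04,0,0,0],[0.045,0.08,-0.01,0,0],[0.061,0.104,-0.03,0,0],[0.061,0.104,-0.055,0,0],[0.061,0.104,-0.06,0,0]],
  ],
)

```text
clock: 4.03
eef_pos: [0.5343, 0.1156, 0.0948]
tool_rot: [0.987, 0.162, -0.002, 0.0]
ft_force: [-0.1, -0.6, -0.8]
grip_width: 0.0133
grasp_force: 58.8
```

```bash
python3 - <<'E'
from h import *
c=cam("scene");a=cv2.resize(c["color"][170:290,230:350,::-1],None,fx=3.3,fy=3.3,interpolation=cv2.INTER_CUBIC)
t=cam("top");b=cv2.resize(t["color"][150:270,190:310,::-1],None,fx=3.3,fy=3.3,interpolation=cv2.INTER_CUBIC)
cv2.imwrite("pics/s3.png",np.hstack([a,b]))
o=monitor.get_obs();print(o["eef_pos"].round(4),R.from_quat(o["tool_rot"]).as_matrix()[:,1].round(3),o["ft_force"].round(1))
E
```

```text
[0.5352 0.1155 0.0964] [ 0.319 -0.948 -0.   ] [-0.1 -0.1  0. ]
```

View pics/s3.png

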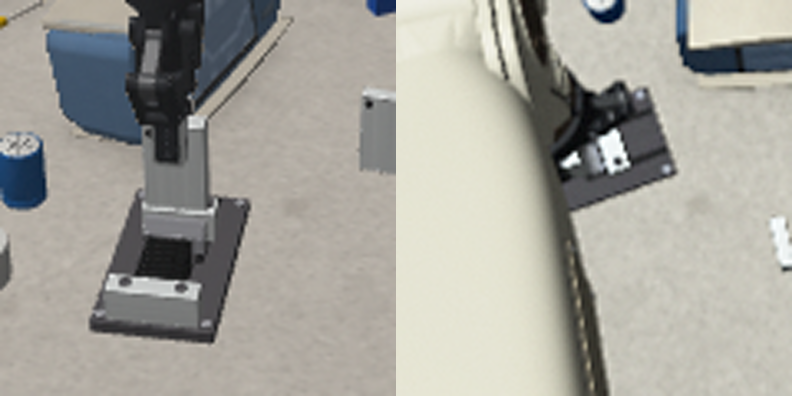

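The spacer hangs over the gap and looks aligned, with its bottom edge at about crop (175,205). I'll go down gently and feel for contact.

>>> move_arm(
  moves=[
    [[0.001,0.003,-0.005,0,0],[0.001,0.003,-0.01,0,0],[0.001,0.003,-0.015,0,0],[0.001,0.003,-0.02,0,0],[0.001,0.003,-0.022,0,0]],
  ],
)

```text
clock: 4.75
eef_pos: [0.5366, 0.1193, 0.0744]
tool_rot: [0.987, 0.162, -0.0, 0.0]
ft_force: [-0.7, -0.1, -0.3]
grip_width: 0.0128
grasp_force: 58.8
```

```bash
cat > st.py <<'E'
from h import *
o=monitor.get_obs();p=o["eef_pos"];a=np.radians(18.65);d=p[:2]-[.5343,.1175]
q=o["tool_rot"];f=o["ft_force"];m=R.from_quat(q).as_matrix()
print("t",round(o["clock"],2),"p",p.round(4),"jig xy",(1e3*np.array([d[0]*np.cos(a)+d[1]*np.sin(a),-d[0]*np.sin(a)+d[1]*np.cos(a)])).round(1),"yaw",np.degrees(np.arctan2(m[1,0],m[0,0])).round(2),"F jig",round(f[0]*np.cos(a)+f[1]*np.sin(a),1),round(-f[0]*np.sin(a)+f[1]*np.cos(a),1),round(f[2],1),"w",round(o["grip_width"],4))
E
python3 st.py
```

```text
t 4.75 p [0.5366 0.1193 0.0744] jig xy [2.7 1. ] yaw 18.69 F jig -0.7 0.2 -0.3 w 0.0128
```

>>> move_arm(
  moves=[
    [[0,0,-0.002,0,0],[0,0,-0.004,0,0],[0,0,-0.0055,0,0],[0,0,-0.0055,0,0]],
  ],
)

```text
clock: 5.25
eef_pos: [0.5371, 0.1194, 0.071]
tool_rot: [0.987, 0.162, 0.001, -0.0]
ft_force: [-2.1, -0.4, 7.3]
grip_width: 0.0129
grasp_force: 60.3
```

```bash
python3 st.py
```

```text
t 5.25 p [0.5371 0.1194 0.071 ] jig xy [3.3 0.9] yaw 18.69 F jig -2.2 0.3 7.3 w 0.0129
```

>>> move_arm(
  moves=[
    [[0,0,0.0015,0,0],[0.0003,-0.001,0.0015,0,0],[0.0006,-0.0019,0.0015,0,0],[0.0006,-0.0019,0,0,0],[0.0006,-0.0019,0,0,0]],
  ],
)

```text
clock: 5.88
eef_pos: [0.5372, 0.1173, 0.0689]
tool_rot: [0.987, 0.162, -0.0, 0.0]
ft_force: [-0.1, 0.8, -0.2]
grip_width: 0.0127
grasp_force: 58.8
```

```bash
python3 st.py
```

```text
t 5.88 p [0.5372 0.1173 0.0689] jig xy [ 2.7 -1.1] yaw 18.69 F jig 0.2 0.8 -0.2 w 0.0127
```

>>> move_arm(
  moves=[
    [[0,0,-0.002,0,0],[0,0,-0.004,0,0],[0,0,-0.006,0,0],[0,0,-0.006,0,0]],
  ],
)

```text
clock: 6.38
eef_pos: [0.5375, 0.1181, 0.0635]
tool_rot: [0.987, 0.163, 0.0, -0.001]
ft_force: [0.2, 2.3, 1.2]
grip_width: 0.0127
grasp_force: 59.0
```

```bash
python3 st.py
```

```text
t 6.38 p [0.5375 0.1181 0.0635] jig xy [ 3.2 -0.4] yaw 18.72 F jig 0.9 2.1 1.2 w 0.0127
```

>>> move_arm(
  moves=[
    [[0,0,-0.002,0,0],[0,0,-0.004,0,0],[0,0,-0.006,0,0],[0,0,-0.006,0,0]],
  ],
)

```text
clock: 6.88
eef_pos: [0.5373, 0.1177, 0.057]
tool_rot: [0.987, 0.163, -0.0, -0.0]
ft_force: [0.6, 4.2, -0.9]
grip_width: 0.0126
grasp_force: 58.8
```

```bash
python3 st.py
```

```text
t 6.88 p [0.5373 0.1177 0.057 ] jig xy [ 2.9 -0.8] yaw 18.71 F jig 1.9 3.8 -0.9 w 0.0126
```

>>> move_arm(
  moves=[
    [[0,0,-0.002,0,0],[0,0,-0.004,0,0],[0,0,-0.006,0,0],[0,0,-0.0075,0,0],[0,0,-0.0075,0,0]],
  ],
)

```text
clock: 7.5
eef_pos: [0.5374, 0.1175, 0.0496]
tool_rot: [0.987, 0.162, -0.0, -0.0]
ft_force: [-1.7, 4.1, -0.8]
grip_width: 0.0128
grasp_force: 59.0
```

>>> move_arm(
  moves=[
    [[0,0,-0.001,0,0],[0,0,-0.002,0,0],[0,0,-0.002,0,0]],
  ],
)

```text
clock: 7.88
eef_pos: [0.5375, 0.1175, 0.0485]
tool_rot: [0.987, 0.162, 0.0, 0.0]
ft_force: [-1.9, 2.5, 5.8]
grip_width: 0.0129
grasp_force: 59.7
```

```bash
python3 st.py
```

```text
t 7.88 p [0.5375 0.1175 0.0485] jig xy [ 3. -1.] yaw 18.69 F jig -1.1 3.0 5.8 w 0.0129
```

It is seated on the plate. Next I'll slide it towards the fin and read the forces, to tell a snug fit from one with play.

>>> move_arm(
  moves=[
    [[0,0,0.0015,0,0],[-0.0003,0.0009,0.0015,0,0],[-0.0003,0.0009,0.0015,0,0]],
  ],
)

```text
clock: 8.25
eef_pos: [0.5371, 0.1179, 0.049]
tool_rot: [0.987, 0.162, -0.0, 0.001]
ft_force: [-0.1, 2.3, -1.9]
grip_width: 0.0128
grasp_force: 58.8
```

```bash
python3 st.py
```

```text
t 8.25 p [0.5371 0.1179 0.049 ] jig xy [ 2.8 -0.5] yaw 18.68 F jig 0.7 2.2 -1.9 w 0.0128
```

>>> move_arm(
  moves=[
    [[-0.0003,0.001,0,0,0],[-0.0003,0.001,0,0,0]],
  ],
)

```text
clock: 8.5
eef_pos: [0.537, 0.1181, 0.0491]
tool_rot: [0.987, 0.162, -0.0, 0.001]
ft_force: [1.1, -2.1, -3.7]
grip_width: 0.013
grasp_force: 58.5
```

```bash
python3 st.py
```

```text
t 8.5 p [0.537  0.1181 0.0491] jig xy [ 2.8 -0.3] yaw 18.65 F jig 0.4 -2.4 -3.7 w 0.013
```

>>> move_arm(
  moves=[
    [[-0.0003,0.001,0,0,0],[-0.0003,0.001,0,0,0]],
  ],
)

```text
clock: 8.75
eef_pos: [0.537, 0.1184, 0.0491]
tool_rot: [0.987, 0.162, 0.0, 0.002]
ft_force: [2.3, -5.7, -4.0]
grip_width: 0.0128
grasp_force: 58.6
```

```bash
python3 st.py
```

```text
t 8.75 p [0.537  0.1184 0.0491] jig xy [ 2.8 -0. ] yaw 18.62 F jig 0.4 -6.1 -4.0 w 0.0128
```

The jaw pushes with 2 to 4 N, and only about 0.7 mm further the fin stops the spacer, with no dead band. Mid is therefore the snug one. I'll relax the force, set it down and release.

>>> move_arm(
  moves=[
    [[0.0004,-0.0013,0,0,0],[0.0004,-0.0013,-0.001,0,0],[0.0004,-0.0013,-0.001,0,0],[0.0004,-0.0013,-0.001,0,15],[0.0004,-0.0013,-0.001,0,30]],
  ],
)

```text
clock: 9.38
eef_pos: [0.5371, 0.1201, 0.0489]
tool_rot: [0.987, 0.163, 0.0, -0.001]
ft_force: [0.2, 0.5, -0.8]
grip_width: 0.0256
grasp_force: 0.0
```

>>> move_arm(
  moves=[
    [[0,0,0,0,50],[0,0,0.01,0,50],[0,0,0.04,0,50],[0,0,0.08,0,50],[-0.03,-0.04,0.12,0,50]],
  ],
)

```text
clock: 10.0
eef_pos: [0.5095, 0.0817, 0.1695]
tool_rot: [0.986, 0.164, 0.002, -0.0]
ft_force: [0.7, -1.0, 0.5]
grip_width: 0.043
grasp_force: 0.0
```

>>> move_arm(
  moves=[
    [[-0.02,-0.06,0,0,50],[-0.04,-0.12,0,0,50],[-0.06,-0.18,0,0,50],[-0.08,-0.24,0,0,50],[-0.1,-0.3,0,0,50]],
  ],
)

```text
clock: 10.62
eef_pos: [0.4086, -0.218, 0.1686]
tool_rot: [0.987, 0.163, 0.001, 0.0]
ft_force: [-0.0, -0.9, -0.2]
grip_width: 0.0429
grasp_force: 0.0
```

```bash
python3 st.py; python3 - <<'E'
from meas import *
c=cam("scene");a=cv2.resize(c["color"][150:290,230:370,::-1],None,fx=2.8,fy=2.8,interpolation=cv2.INTER_CUBIC)
t=cam("top");b=cv2.resize(t["color"][140:280,200:340,::-1],None,fx=2.8,fy=2.8,interpolation=cv2.INTER_CUBIC)
cv2.imwrite("pics/s4.png",np.hstack([a,b]))
a=np.radians(18.65);X=np.array([np.cos(a),np.sin(a)]);Y=np.array([-X[1],X[0]])
C=np.array([.5343,.1175])
for y in(-5,9): print([np.r_[proj(t,[*(C+X*x+Y*y/1e3),.075])-[200,140]].dot(np.eye(2)*2.8).round(0).tolist() for x in(-.02,.02)])
E
```

```text
t 10.62 p [ 0.4086 -0.218   0.1686] jig xy [-226.4 -277.7] yaw 18.73 F jig -0.3 -0.8 -0.2 w 0.0429
[[131.0, 169.0], [118.0, 130.0]]
[[117.0, 174.0], [104.0, 135.0]]
```

View pics/s4.png

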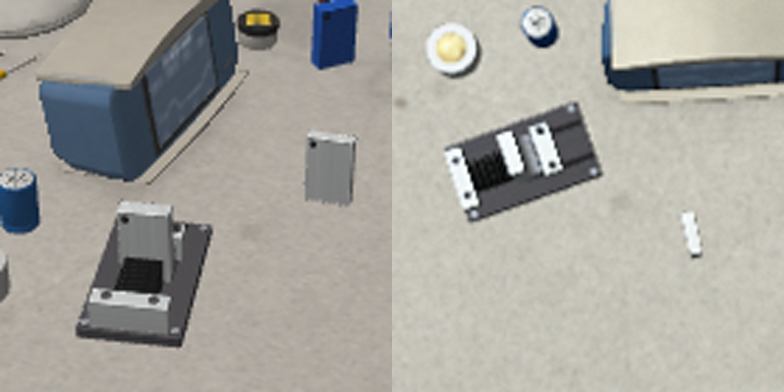

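The spacer stands upright in the gap: in the top crop it covers (498–523, 131–175), against a predicted 496–523 and 130–174. The other two spacers and the bystanders are untouched, and the arm is clear.

```bash
python3 -c "
from workcell import job
print(job.job_done())"
```

```text
the job is handed in; nothing more can be done
None
```

The 14 mm spacer (spacer_mid) fits snugly; I left it upright on the plate, centred in the gap, with the other two spacers and the bystanders untouched, and handed the job in (no verdict was shown).

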